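# Seat the vibration sensor in the keyed test fixture and clamp it

### The arm

A 6-joint arm with a two-finger parallel gripper is mounted at the origin on the work surface. World frame = base frame: x ahead of the robot, y to its left, z up, the work surface at z = 0. Lengths are in mm, angles in rad, forces in N, time in s.
With the tool pointing down it reaches from about 400 to 925 mm from the base axis. Payload 12.5 kg.
Tool frame: the origin (TCP) lies midway between the tips of the shut fingers; the grasp point (between the pads) lies 19 mm behind it (env.pinch_z is the z of the grasp point in the tool frame, in mm); z points along the fingers, y is the line along which they close (so a half turn about z gives the same grasp; the last joint's range is limited). The gripper opens to 95 mm and grips with 3 to 60 N. Pads are 20 mm wide; open, the fingers measure 119 mm over their backs; the gripper's body (75 mm by 180 mm) begins 59 mm behind the grasp point.
Start: joints at [1.233, 0.491, 1.559, -0, 1.092, -0.106], TCP at [143.563, 608.306, 214.661] pointing down, gripper open.
Joint ranges: [-3.1, 3.1], [-0.84, 2.19], [0.05, 2.79], [-1.13, 4.28], [0.06, 2.93], [-2.69, 2.69]. Speed limits (rad/s): [2.22, 2.22, 2.79, 3.14, 3.14, 3.14].

### API

Orientations are given as [roll, pitch, yaw] about the fixed x, y, z axes, in that order (R = Rz(yaw) Ry(pitch) Rx(roll)).
In Python, from cell import env, eyes gives the robot as it stands.
- The arm moves only by the shell command python3 -m inch 'ROWS'. ROWS is JSON, a list of rows, each a list of 3 entries, a list of its own where there are three numbers: the shift along the tool's x, y, z in units of 60 mm (1.0 is 60 mm), then the turn about the tool's z in units of 5 degrees (1.0 is 5 degrees), then the closure, from -1 (fully open) to 1 (shut). In form: [[[tx, ty, tz], turn, claw], ...]. A call has exactly 10 rows; each row shifts and turns the commanded pose from where the row before left it, along the tool's axes as they then stand; what a row does not reach is not made up. A row lasts 1/8 s, in which the tool goes at most 62.5 mm and 10.7 degrees, less where a joint would pass 70% of its speed; a pose out of reach is approached as far as the arm can. A call is refused whole if a number of a shift passes 1 or a number of a turn 1, either way. A call with a gripper value outside its range is refused whole. The fingers move at their own pace and stop on an object; the grip force is fixed at half the most. Time passes only in rows, so rows that do not move let the fingers close, or fill a call up. It gives the time, the measured TCP pose, the force, the opening and the grip force at its end, in the units of the state.
- env.state(): the state, without advancing time (a new reading comes with each control period).
- eyes.read_camera(name): name is "scene" or "side" or "wrist"; returns a dict with "pixels" (420x560x3 uint8, red, green, blue), "fx", "fy", "cx", "cy" (pixels), "extrinsics" (4x4, takes a point from world to camera coordinates). Camera axes: x right, y down, z forward; pixel columns grow to the right and rows downward; lengths in mm; the calibration is good to about 2 mm. A picture is of the moment at which its call begins. There is no depth.
- env.job_done(): hands the job in; it is judged then, once.
Trained networks look in a picture, given as the dict that the camera call returned (one of the last four; its "shot" number tells which), for a name from the list of things; names that differ only in an ending like _2 or _b are one class to them, and where a whole thing is asked for, a point or a joint stands for the part that bears it (a point fixed in the world has none). Each returns a list of dicts, best first, with "score" (0 to 1); they miss things now and then, are a little off and sometimes report something else, mostly with a low value. They report only what shows in the picture. A call takes as long as a camera call.
- eyes.boxes_of(name, picture): "centre" ([row, column] in pixels, amid what is visible of it).
- eyes.cut_out(name, picture): "mask" (420x560 bool, what is visible of it) and "centre" ([row, column] in pixels, amid what is visible of it).
- eyes.spot_point(name, picture): "centre" ([row, column] in pixels: a listed point, or the origin of a listed thing).
The state is a dict: "t": time; "joints": joint angles; "qvel": joint speeds; "tau": joint torques, N m; "eef_pos": TCP position; "tcp_rot": TCP orientation; "ft_force": force on the tool from outside, world axes, zero at the start; "moment": the same for the moment, N m; "opening": opening from 0.0 (shut) to 1.0 (fully open); "grip_force": force on a finger pad.
Only numpy, scipy, OpenCV 4.12 (cv2) and the standard library are available. Lean on these libraries where they do the work, as an engineer would, in place of code of your own. Each camera call takes 0.05 s, during which the arm holds its last target. There are 200 camera calls.

### The job

Put the aluminium vibration sensor upright into the round bore of the grey test fixture; the bore's key sits at an unknown angle, so press lightly and turn the sensor until its notch finds the key, and let it go fully home. Then swing the fixture's clamp bar all the way in over the sensor's flange and let go. Never press the sensor hard against the fixture (25 N is too much) and leave the other things on the bench where they are.

Things in the scene. Friction and masses are not known exactly. Their poses are not given: they have to be found in the camera images.
- sensor: Sensor to seat, 120-190 g, upright on the red mat. Origin: centre of underside; z up its axis; +x to its notch (blue stripe). From below: round steel pilot 26 mm dia, 12 mm long, foot chamfered 2 mm; aluminium flange 57 mm dia, z 12 to 20 mm, one notch in its rim at +x; square body 24 x 24 mm (sides along x and y), z 20 to 50 mm, to grip; brass connector 13 mm dia up to z 59 mm.
- sensor_notch (a point): The notch of the sensor's flange: middle of the flange rim at the sensor's +x, 28 mm from its axis, 16 mm above its underside. The notch is 9 mm wide, cut right through the flange, in to 19 mm from the axis. A blue stripe runs above it, down the square body's +x side and on the +x half of its top.
- fixture: Test fixture, fixed: grey block, x -50 to 50, y -50 to 90 mm, top face 45 mm above its underside, dark foot 120 x 160 mm. Origin: on the bore axis at the underside; z up; +x along the white index mark beside the bore. A black insert in the bore has one key at an unmeasured angle, within 0.65 rad either way of +x, different each time. Round bore 61 mm dia.
- bore (a point): Centre of the bore at top face level. The black insert's flat floor is 9 mm below, with a central round pilot hole 28.4 mm dia, open below. One black key stands 7 mm high on the floor, 6 mm wide, from 20.5 mm off the axis out to the bore wall. The insert does not turn but is sprung: it yields 3.5 mm straight down, starting at about 4 N, about 9 N at its stop, then hard.
- home (a point): Where the sensor's origin lies when fully home: on the bore axis, 24 mm above the fixture's origin (flange top 1 mm below the top face). At a wrong angle the flange rests on the key, 7 mm higher, with the pilot already 5 mm in its hole. Turned under a light push, the key springs up into the notch within 0.06 rad of the right angle and the push drops; turning on jams it sideways (moment about z).
- clamp (a joint): Swing clamp, rad: 0 = fully open, grows clockwise seen from above, 1.45 = fully in, at its stop. Stays where left; needs about 2 N at the knob. At 1.45 the steel bar points at the bore (fixture -y) and overlaps the flange, 3 mm above it; a sensor not home blocks it. At 0 the bar points along fixture +x turned 0.12 rad clockwise. It starts between 0 and 0.3.
- clamp_knob (a point): Top centre of the clamp's blue upright round knob, 14 mm dia, 36 mm high (10 to 46 mm above the fixture's top face), 45 mm from the pivot axis, beyond the pivot, on the other end from the bar.
- clamp_pivot (a point): On the clamp's vertical pivot axis, 60 mm from the bore axis towards fixture +y, 2 mm above the top face, level with the bar's underside. Bar 14 mm wide, 8 mm thick, reaching 40 mm from the pivot; boss 20 mm dia, 11 mm high.
- solder_spool: Bystander: blue solder spool, 52 mm in diameter, 32 mm high; origin under its centre.
- flux_bottle: Bystander: white flux bottle, 32 mm in diameter, 70 mm high; origin under its centre.
- tip_cleaner_tin: Bystander: low steel tin with brass-coloured lid, 52 mm in diameter, 28 mm high; origin under its centre.
- circuit_board: Bystander: green circuit board 55 x 40 x 6 mm with brass connectors; origin under its centre.
- screwdriver: Bystander: screwdriver with orange handle, 160 mm long, lying along its x.
- board_magnet: Bystander: orange round magnet, 30 mm in diameter, 9 mm high; origin under its centre.
- parts_tray: Bystander: grey divided parts tray 90 x 120 x 22 mm; origin under its centre.

How it is judged (in metres and radians):
On the way, in this order (a step that is already met when the one before it is completed fails the run):
1. the sensor is fully home in the bore, notch over the key (z of sensor in the frame of fixture below 0.0257 m and horizontal distance between sensor and bore below 0.004 m and angle between sensor's own z axis and vertical below 0.07 rad), for 0.2 s.
2. the clamp bar is swung in over the seated flange (all of step 1 and value of joint clamp above 1.3 rad), for 0.2 s.
At the end, for the whole second after the job is handed in: The sensor is upright (within 0.07 rad), within 4 mm of the bore's axis and fully home (its origin less than 25.7 mm above the fixture's underside; 24 mm is home, 31 mm is resting on the key), at rest, and the clamp is swung in past 1.3 rad of its 1.45 (all of step 2 and linear speed of sensor below 0.02 m/s and velocity of joint clamp below 0.05 rad/s); the robot touches nothing.
It fails at once if the sensor is pressed against the fixture with more than 25 N (contact force between sensor and fixture above 25 N).
It fails at once if a bystander is moved by more than 30 mm (distance of any of solder_spool, flux_bottle, tip_cleaner_tin, circuit_board, screwdriver, board_magnet, parts_tray from where it was at the start of the episode above 0.03 m).
It also fails if it takes over 72 s, if anything falls off the work surface, if the arm or the gripper's body presses on something with over 40 N, if the wrist force passes 120 N, or if a joint passes its speed limit or range.

## Working session

There is one attempt and no reset: what is moved stays moved. The work goes in short steps, Python scripts to look and compute and a shell command to move; the robot and the scene stay as the last step left them, time stands still between calls to the robot, and variables do not carry over. Pictures are saved under pics/ and viewed, at most 10 in all, crops included, and the job is handed in when it is done.

```bash
ls; mkdir -p pics; cat > h.py <<'E'
import numpy as np, cv2
from cell import env, eyes
def shot(n): return eyes.read_camera(n)
def ray(p,rc):
    E=np.array(p["extrinsics"]);R=E[:3,:3];t=E[:3,3]
    d=R.T@np.array([(rc[1]-p["cx"])/p["fx"],(rc[0]-p["cy"])/p["fy"],1.]);return -R.T@t,d/np.linalg.norm(d)
def atz(p,rc,z):
    o,d=ray(p,rc);return o+d*(z-o[2])/d[2]
def tri(rs):
    A=0;b=0
    for o,d in rs:
        M=np.eye(3)-np.outer(d,d);A=A+M;b=b+M@o
    x=np.linalg.solve(A,b);return x,[np.linalg.norm((np.eye(3)-np.outer(d,d))@(x-o)) for o,d in rs]
def proj(p,X):
    E=np.array(p["extrinsics"]);c=E[:3,:3]@X+E[:3,3];return np.array([c[1]/c[2]*p["fy"]+p["cy"],c[0]/c[2]*p["fx"]+p["cx"]])
def save(p,f): cv2.imwrite("pics/"+f,p["pixels"][:,:,::-1])
E
python3 - <<'E'
from h import *
np.set_printoptions(precision=1,suppress=True)
P={n:shot(n) for n in("scene","side","wrist")}
cv2.imwrite("pics/a.png",cv2.resize(np.vstack([np.hstack([P["scene"]["pixels"],P["side"]["pixels"]]),np.hstack([P["wrist"]["pixels"],P["wrist"]["pixels"]*0])])[:,:,::-1],(800,600)))
for k in("sensor","sensor_notch","fixture","bore","clamp_knob","clamp_pivot","solder_spool","flux_bottle","tip_cleaner_tin","circuit_board","screwdriver","board_magnet","parts_tray"):
    rs=[]
    for n,p in P.items():
        r=eyes.spot_point(k,p)
        if r: 
            print(k,n,np.array(r[0]["centre"]),round(r[0]["score"],2))
            if r[0]["score"]>.4: rs.append(ray(p,r[0]["centre"]))
    if len(rs)>1:print("   ",*tri(rs))
print(env.state(),env.pinch_z)
E
```

```text
pics
sensor scene [172.8 258. ] 0.5
sensor side [336.8 359.5] 0.65
    [ 469.5 -315.1   -5.8] [np.float64(6.482532557672744), np.float64(6.482532557672686)]
sensor_notch scene [162.8 264.4] 0.77
sensor_notch side [337.6 349.7] 0.79
    [ 439.3 -318.5   17.9] [np.float64(3.0234217493826945), np.float64(3.0234217493828)]
fixture scene [238.7 314.6] 0.91
fixture side [240.4 240. ] 0.91
    [495.7  45.4   4.8] [np.float64(0.7154751408391151), np.float64(0.7154751408391173)]
bore scene [230.3 315.4] 0.93
bore side [224.  238.9] 0.89
    [500.3  53.4  43.7] [np.float64(0.7424740632222726), np.float64(0.742474063222409)]
clamp_knob scene [228.2 345.8] 0.71
clamp_knob side [197.7 203.6] 0.8
    [464.2 130.7  92.3] [np.float64(0.40318890488331693), np.float64(0.4031889048831769)]
clamp_pivot scene [240.8 330.2] 0.67
clamp_pivot side [206.4 224.8] 0.65
    [504.9 115.9  58.7] [np.float64(5.288969357579952), np.float64(5.288969357579922)]
solder_spool scene [315.9 387.3] 0.93
solder_spool side [193.4 169.7] 0.92
    [499.3 339.5  -4. ] [np.float64(3.103040933048323), np.float64(3.1030409330484)
[... 571 characters left out ...]
   [ 724.9 -345.1   -5.7] [np.float64(0.6304402158287834), np.float64(0.6304402158286823)]
board_magnet scene [211.8 229.7] 0.4
board_magnet side [262.5 358.6] 0.49
parts_tray scene [336.3 273. ] 0.95
parts_tray side [171.6 259.3] 0.93
    [748.7 256.    5. ] [np.float64(3.4211468071719913), np.float64(3.4211468071717452)]
{'t': 2.1, 'joints': array([ 1.2,  0.5,  1.6, -0. ,  1.1, -0.1]), 'qvel': array([ 0.,  0., -0., -0., -0.,  0.]), 'tau': array([ -0. , -61.2, -25.8,   0.1,   0. ,  -0. ]), 'eef_pos': array([143.6, 608.3, 214.6]), 'tcp_rot': array([3.1, 0. , 2.9]), 'ft_force': array([-0.3,  0.4, -0.1]), 'moment': array([ 0., -0., -0.]), 'grip_force': 0.0, 'opening': 0.9979554503385959} -18.8
```

View pics/a.png

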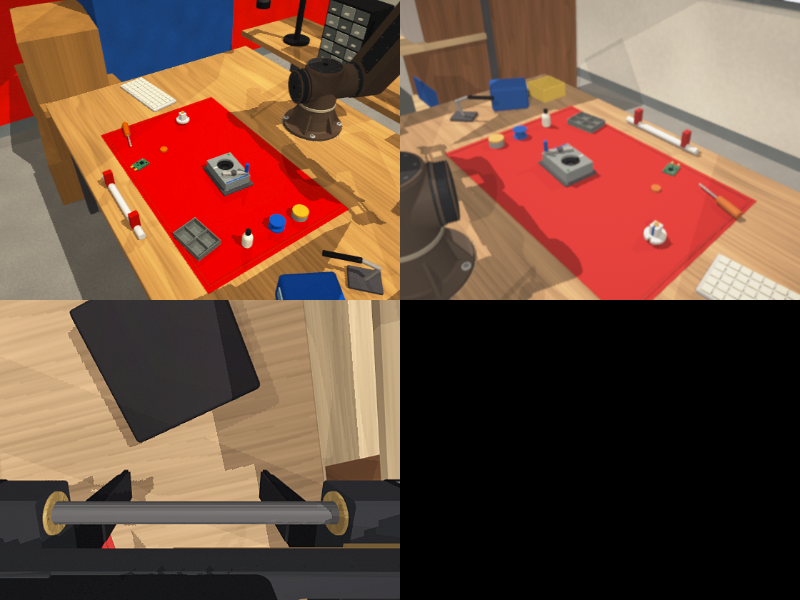

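The overview shows the sensor at the far right end of the mat, with its blue notch stripe facing the robot. The fixture is mid-mat with its blue clamp knob on the robot side, and the bystanders are clear of both. Next I plan the approach.

```bash
cat >> h.py <<'E'
def plan(way,yaws,n,start=None,step=58):
    "rows from current pose via world waypoints, tool down; total turn spread"
    s=env.state();p=np.array(s["eef_pos"]);y=s["tcp_rot"][2]
    pts=[p]
    for w in way:
        w=np.array(w,float);k=max(1,int(np.ceil(np.linalg.norm(w-pts[-1])/step)));pts+= [pts[-1]+(w-pts[-1])*i/k for i in range(1,k+1)]
    d=np.diff(pts,axis=0);N=max(len(d),n);rows=[]
    tot=np.degrees(y-yaws)/5
    for i in range(N):
        v=d[i] if i<len(d) else np.zeros(3);t=np.clip(tot,-1,1);tot-=t
        c,sn=np.cos(y),np.sin(y)
        rows.append([[round(x/60,2)+0. for x in(c*v[0]+sn*v[1],sn*v[0]-c*v[1],-v[2])],round(t,2)])
        y-=np.radians(5*t)
    for i in range(0,N,10):print(str(rows[i:i+10]).replace(" ",""))
E
python3 - <<'E'
from h import *
s=env.state();print(s["tcp_rot"],s["joints"]);p=shot("wrist")
E=np.array(p["extrinsics"]);print(E.round(2), (-E[:3,:3].T@E[:3,3]).round())
plan([(480,330,215),(520,0,215),(450,-315,215)],0.1,32)
E
```

```text
[3.14157551e+00 2.58387159e-05 2.90982899e+00] [ 1.23340951e+00  4.90961945e-01  1.55886553e+00 -2.69168858e-05
  1.09174541e+00 -1.05610749e-01]
[[ 2.3000e-01  9.7000e-01  0.0000e+00 -6.2541e+02]
 [ 9.4000e-01 -2.2000e-01  2.4000e-01 -2.7280e+01]
 [ 2.4000e-01 -6.0000e-02 -9.7000e-01  3.8979e+02]
 [ 0.0000e+00  0.0000e+00  0.0000e+00  1.0000e+00]] [ 76. 624. 385.]
[[[np.float64(-0.82),np.float64(-0.4),np.float64(0.0)],np.float64(1.0)],[[np.float64(-0.85),np.float64(-0.33),np.float64(0.0)],np.float64(1.0)],[[np.float64(-0.87),np.float64(-0.26),np.float64(0.0)],np.float64(1.0)],[[np.float64(-0.89),np.float64(-0.18),np.float64(0.0)],np.float64(1.0)],[[np.float64(-0.9),np.float64(-0.1),np.float64(0.0)],np.float64(1.0)],[[np.float64(-0.91),np.float64(-0.02),np.float64(0.0)],np.float64(1.0)],[[np.float64(-0.91),np.float64(0.06),np.float64(0.0)],np.float64(1.0)],[[np.float64(-0.9),np.float64(0.14),np.float64(0.0)],np.float64(1.0)],[[np.float64(-0.8),np.float64(-0.46),np.float64(0.0)],np.float64(1.0)],[[np.float64(-0.84),np.float64(-0.39),np.float64(0.0)],np.float64(1.0)]]
[[[np.float64(-0.
[... 820 characters left out ...]
,np.float64(1.0)],[[np.float64(0.0),np.float64(0.0),np.float64(0.0)],np.float64(1.0)],[[np.float64(0.0),np.float64(0.0),np.float64(0.0)],np.float64(1.0)],[[np.float64(0.0),np.float64(0.0),np.float64(0.0)],np.float64(1.0)],[[np.float64(0.0),np.float64(0.0),np.float64(0.0)],np.float64(1.0)],[[np.float64(0.0),np.float64(0.0),np.float64(0.0)],np.float64(1.0)],[[np.float64(0.0),np.float64(0.0),np.float64(0.0)],np.float64(1.0)],[[np.float64(0.0),np.float64(0.0),np.float64(0.0)],np.float64(1.0)],[[np.float64(0.0),np.float64(0.0),np.float64(0.0)],np.float64(1.0)]]
[[[np.float64(0.0),np.float64(0.0),np.float64(0.0)],np.float64(1.0)],[[np.float64(0.0),np.float64(0.0),np.float64(0.0)],np.float64(1.0)]]
```

```bash
sed -i 's/round(x\/60,2)+0\./float(round(x\/60,2))/; s/round(t,2)\]/float(round(t,2))]/' h.py
python3 -m inch '[[[-0.82,-0.4,0],1,-1],[[-0.85,-0.33,0],1,-1],[[-0.87,-0.26,0],1,-1],[[-0.89,-0.18,0],1,-1],[[-0.9,-0.1,0],1,-1],[[-0.91,-0.02,0],1,-1],[[-0.91,0.06,0],1,-1],[[-0.9,0.14,0],1,-1],[[-0.8,-0.46,0],1,-1],[[-0.84,-0.39,0],1,-1]]'
python3 -m inch '[[[-0.87,-0.31,0],1,-1],[[-0.89,-0.24,0],1,-1],[[-0.91,-0.16,0],1,-1],[[-0.92,-0.08,0],1,-1],[[-0.85,-0.3,0],1,-1],[[-0.87,-0.22,0],1,-1],[[-0.88,-0.14,0],1,-1],[[-0.89,-0.07,0],1,-1],[[-0.9,0.01,0],1,-1],[[-0.89,0.09,0],1,-1]]'
python3 -m inch '[[[0,0,0],1,-1],[[0,0,0],1,-1],[[0,0,0],1,-1],[[0,0,0],1,-1],[[0,0,0],1,-1],[[0,0,0],1,-1],[[0,0,0],1,-1],[[0,0,0],1,-1],[[0,0,0],1,-1],[[0,0,0],1,-1]]'
python3 - <<'E'
from h import *
np.set_printoptions(precision=1,suppress=True)
p=shot("wrist");save(p,"b.png")
for k,z in(("sensor",0),("sensor_notch",16)):
    for r in eyes.spot_point(k,p)[:2]: print(k,r["centre"],r["score"],atz(p,r["centre"],z))
E
```

```text
t: 3.4
eef_pos: [493.7, 218.3, 214.5]
tcp_rot: [3.142, -0.0, 2.034]
ft_force: [1.4, -0.3, 0.1]
opening: 1.001
grip_force: 0.0
t: 4.65
eef_pos: [448.8, -316.7, 214.8]
tcp_rot: [3.141, -0.0, 1.161]
ft_force: [0.5, 0.7, 1.0]
opening: 0.997
grip_force: 0.0
t: 5.9
eef_pos: [449.5, -314.9, 214.6]
tcp_rot: [-3.142, -0.0, 0.289]
ft_force: [-0.4, 1.3, 0.0]
opening: 1.006
grip_force: 0.0
sensor [166.8, 277.0] 0.74 [ 471.8 -311.7    0. ]
sensor_notch [194.8, 268.3] 0.58 [ 441.5 -310.8   16. ]
```

View pics/b.png

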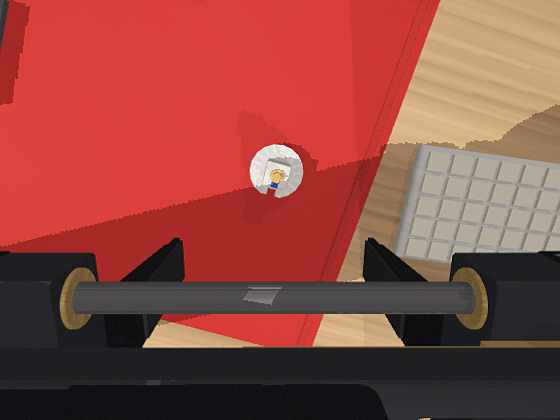

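The sensor shows clearly: flange centre near row 171, col 277, and notch near row 191, col 270. I'll refine this with a silhouette fit.

```bash
cat >> h.py <<'E'
from scipy.optimize import minimize
def outline(p,cx,cy,yaw,zoff=0):
    "mask of flange with notch, upscaled x4"
    k=4;m=np.zeros((420*k,560*k),np.uint8)
    a=np.linspace(0,2*np.pi,120)
    def poly(pts): return np.array([proj(p,np.array(q))[::-1]*k+k/2-.5 for q in pts]).astype(np.int32)
    pts=[(cx+28.5*np.cos(t),cy+28.5*np.sin(t),z+zoff) for z in(12,20) for t in a]
    cv2.fillPoly(m,[cv2.convexHull(poly(pts))],1)
    c,s=np.cos(yaw),np.sin(yaw)
    # visible gap of notch: intersection of top and bottom cut
    g=np.ones_like(m)
    for z in(12,20):
        q=np.zeros_like(m);cv2.fillPoly(q,[poly([(cx+c*u-s*v,cy+s*u+c*v,z+zoff) for u,v in((19,-4.5),(30,-4.5),(30,4.5),(19,4.5))])],1);g&=q
    b=[(cx+c*u-s*v,cy+s*u+c*v,z+zoff) for u in(-12,12) for v in(-12,12) for z in(20,50)]
    m[g>0]=0;cv2.fillConvexPoly(m,cv2.convexHull(poly(b)),1)
    return cv2.resize(m.astype(np.float32),(560,420),interpolation=cv2.INTER_AREA)
def fit(p,mask,x0,zoff=0):
    f=lambda v:np.abs(outline(p,v[0],v[1],v[2]/20,zoff)-mask).sum()
    r=minimize(f,[x0[0],x0[1],x0[2]*20],method="Nelder-Mead",options=dict(initial_simplex=np.array([x0[0],x0[1],x0[2]*20])+np.array([[0,0,0],[4,0,0],[0,4,0],[0,0,5]])))
    return r.x[0],r.x[1],r.x[2]/20,r.fun
E
python3 - <<'E'
from h import *
p=shot("wrist");px=p["pixels"].astype(int)
# not red mat: red mat has low g,b rel to r
m=((px[...,0]-px[...,1])<0.45*px[...,0]).astype(np.float32)
w=np.zeros_like(m);w[140:204,244:310]=1;m*=w
c=eyes.cut_out("sensor",p)
for M in (m,c[0]["mask"].astype(np.float32)*w):
    print([round(float(v),3) for v in fit(p,M,(470,-312,3.14))],M.sum())
M=outline(p,470,-312,3.14)
cr=lambda a:cv2.resize(a[135:210,240:315],(266,266),interpolation=0)
cv2.imwrite("pics/c.png",np.hstack([cr(p["pixels"][:,:,::-1]),cv2.merge([cr(m*255)]*3).astype(np.uint8),cv2.merge([cr(np.float32(c[0]["mask"])*255)]*3).astype(np.uint8)]))
E
```

```text
[469.027, -311.411, 3.186, 57.812] 2204.0
[469.659, -311.61, 3.16, 93.25] 2211.0
```

View pics/c.png

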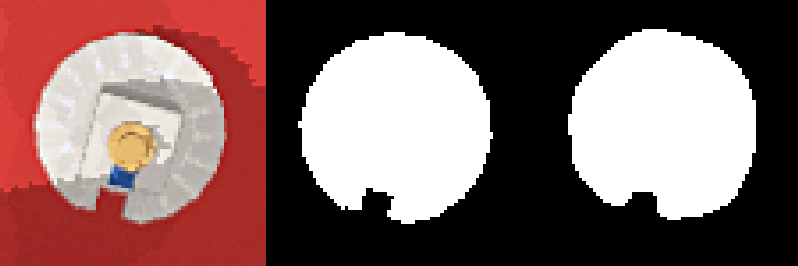

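```bash
python3 - <<'E'
from h import *
plan([(469.2,-311.5,100),(469.2,-311.5,23.5)],0.044,3,step=45)
E
```

```text
[[[0.11,0.01,0.64],1.0],[[0.11,0.0,0.64],1.0],[[0.11,-0.01,0.64],0.86],[[0.0,0.0,0.64],0.0],[[0.0,0.0,0.64],0.0]]
```

```bash
python3 -m inch '[[[0.11,0.01,0.64],1,-1],[[0.11,0,0.64],1,-1],[[0.11,-0.01,0.64],0.86,-1],[[0,0,0.64],0,-1],[[0,0,0.64],0,-1],[[0,0,0],0,-1],[[0,0,0],0,0.6],[[0,0,0],0,1],[[0,0,0],0,1],[[0,0,0],0,1]]'
python3 -m inch '[[[0,0,0],0,1],[[0,0,0],0,1],[[0,0,-0.5],0,1],[[0,0,-1],0,1],[[0,0,-1],0,1],[[0,0,-0.3],0,1],[[0,0,0],0,1],[[0,0,0],0,1],[[0,0,0],0,1],[[0,0,0],0,1]]'
python3 - <<'E'
from h import *
np.set_printoptions(precision=3,suppress=True)
s=env.state();print(s["ft_force"],s["joints"])
plan([(480,-150,200),(501,-20,200),(501,20,200)],-1.571,10)
p=shot("wrist");save(p,"d.png")
E
```

```text
t: 7.4
eef_pos: [469.0, -311.0, 23.2]
tcp_rot: [3.141, -0.001, 0.042]
ft_force: [-0.3, -1.2, 0.0]
opening: 0.638
grip_force: 0.0
t: 8.65
eef_pos: [468.7, -310.8, 189.7]
tcp_rot: [-3.14, 0.001, 0.042]
ft_force: [0.0, -0.6, 0.6]
opening: 0.004
grip_force: 0.0
[ 0.001 -0.554  0.576] [-0.703  0.43   1.743  0.     0.97   0.826]
[[[0.1,-0.89,-0.06],1.0],[[0.02,-0.9,-0.06],1.0],[[-0.06,-0.89,-0.06],1.0],[[-0.04,-0.73,-0.0],1.0],[[-0.11,-0.72,-0.0],1.0],[[-0.17,-0.71,-0.0],1.0],[[-0.31,-0.59,-0.0],1.0],[[0.0,-0.0,-0.0],1.0],[[0.0,-0.0,-0.0],1.0],[[0.0,-0.0,-0.0],1.0]]
```

View pics/d.png

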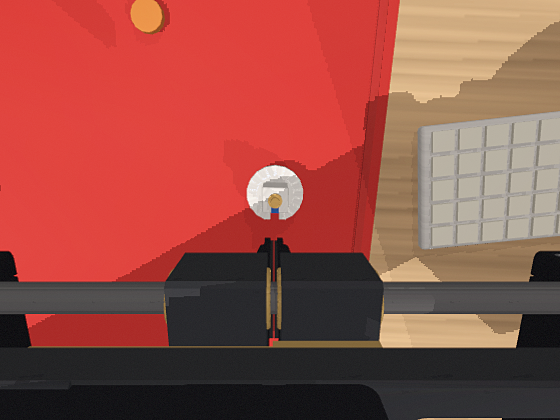

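I lifted before the slow fingers had closed, so the gripper is empty. The sensor is still upright near row 192, col 274. I'll reopen, measure again and regrasp with more closing time.

```bash

python3 -m inch '[[[0,0,0],0,-1],[[0,0,0],0,-1],[[0,0,0],0,-1],[[0,0,0],0,-1],[[0,0,0],0,-1],[[0,0,0],0,-1],[[0,0,0],0,-1],[[0,0,0],0,-1],[[0,0,0],0,-1],[[0,0,0],0,-1]]'
python3 - <<'E'
from h import *
p=shot("wrist");px=p["pixels"].astype(int)
m=((px[...,0]-px[...,1])<0.45*px[...,0]).astype(np.float32)
w=np.zeros_like(m);w[155:232,236:318]=1;m*=w
x,y,a,f=fit(p,m,(469,-311,3.18));print(x,y,a,f,m.sum())
plan([(x,y,100),(x,y,23.5)],a-np.pi,1,step=56)
E
```

```text
t: 9.95
eef_pos: [468.9, -310.9, 190.6]
tcp_rot: [-3.142, -0.0, 0.042]
ft_force: [0.3, -1.0, -0.3]
opening: 0.977
grip_force: 0.0
468.88242037434304 -311.26331708908066 3.1810769229087703 58.4375 2429.0
[[[0.0,0.0,0.75],0.03],[[0.0,0.0,0.75],0.0],[[0.0,0.0,0.64],0.0],[[0.0,0.0,0.64],0.0]]
```

```bash
python3 -m inch '[[[0,0,0.75],0.03,-0.2],[[0,0,0.75],0,-0.2],[[0,0,0.64],0,-0.2],[[0,0,0.64],0,-0.2],[[0,0,0],0,-0.2],[[0,0,0],0,1],[[0,0,0],0,1],[[0,0,0],0,1],[[0,0,0],0,1],[[0,0,0],0,1]]'
python3 -m inch '[[[0,0,0],0,1],[[0,0,0],0,1],[[0,0,0],0,1],[[0,0,0],0,1],[[0,0,-0.1],0,1],[[0,0,-0.1],0,1],[[0,0,0],0,1],[[0,0,0],0,1],[[0,0,0],0,1],[[0,0,0],0,1]]'
```

```text
t: 11.25
eef_pos: [469.1, -311.0, 24.5]
tcp_rot: [3.141, -0.001, 0.04]
ft_force: [-0.5, 0.8, 6.5]
opening: 0.249
grip_force: 29.9
t: 12.5
eef_pos: [468.8, -310.8, 35.6]
tcp_rot: [-3.141, 0.0, 0.04]
ft_force: [-0.4, -0.6, -1.7]
opening: 0.25
grip_force: 29.9
```

```bash
python3 - <<'E'
from h import *
plan([(469,-311,200),(500,-150,200),(538,21,200)],2.45,20)
E
```

```text
[[[0.0,0.0,-0.91],-1.0],[[0.0,0.0,-0.91],-1.0],[[0.0,0.0,-0.91],-1.0],[[0.43,-0.8,-0.0],-1.0],[[0.5,-0.76,-0.0],-1.0],[[0.56,-0.72,-0.0],-1.0],[[0.51,-0.52,-0.0],-1.0],[[0.56,-0.47,-0.0],-1.0],[[0.6,-0.42,-0.0],-1.0],[[0.63,-0.37,-0.0],-1.0]]
[[[0.0,0.0,-0.0],-1.0],[[0.0,0.0,-0.0],-1.0],[[0.0,0.0,-0.0],-1.0],[[0.0,0.0,-0.0],-1.0],[[0.0,0.0,-0.0],-1.0],[[0.0,0.0,-0.0],-1.0],[[0.0,0.0,-0.0],-1.0],[[0.0,0.0,-0.0],-1.0],[[0.0,0.0,-0.0],-1.0],[[0.0,0.0,-0.0],-1.0]]
```

```bash
python3 -m inch '[[[0,0,-0.91],-1,1],[[0,0,-0.91],-1,1],[[0,0,-0.91],-1,1],[[0.43,-0.8,0],-1,1],[[0.5,-0.76,0],-1,1],[[0.56,-0.72,0],-1,1],[[0.51,-0.52,0],-1,1],[[0.56,-0.47,0],-1,1],[[0.6,-0.42,0],-1,1],[[0.63,-0.37,0],-1,1]]'
python3 -m inch '[[[0,0,0],-1,1],[[0,0,0],-1,1],[[0,0,0],-1,1],[[0,0,0],-1,1],[[0,0,0],-1,1],[[0,0,0],-1,1],[[0,0,0],-1,1],[[0,0,0],-1,1],[[0,0,0],-1,1],[[0,0,0],-1,1]]'
python3 -m inch '[[[0,0,0],-1,1],[[0,0,0],-1,1],[[0,0,0],-1,1],[[0,0,0],-1,1],[[0,0,0],-1,1],[[0,0,0],-1,1],[[0,0,0],-1,1],[[0,0,0],-0.5,1],[[0,0,0],0,1],[[0,0,0],0,1]]'
python3 - <<'E'
from h import *
np.set_printoptions(precision=1,suppress=True)
W=shot("wrist");S=shot("scene");D=shot("side");save(W,"e.png")
for k,z in(("sensor",0),("sensor_notch",0),("bore",45),("fixture",0),("clamp_pivot",47),("clamp_knob",91)):
  for n,p in(("w",W),("s",S),("d",D)):
    r=eyes.spot_point(k,p)
    if r: print(k,n,np.array(r[0]["centre"]),round(r[0]["score"],2),atz(p,r[0]["centre"],z))
E
```

```text
t: 13.75
eef_pos: [537.8, 22.6, 199.6]
tcp_rot: [-3.141, -0.0, 0.915]
ft_force: [0.5, -0.4, -0.2]
opening: 0.254
grip_force: 29.9
t: 15.0
eef_pos: [537.6, 21.2, 199.5]
tcp_rot: [-3.141, -0.0, 1.788]
ft_force: [0.3, -0.3, -1.2]
opening: 0.25
grip_force: 29.9
t: 16.25
eef_pos: [537.7, 21.2, 199.6]
tcp_rot: [3.142, -0.0, 2.438]
ft_force: [-0.0, -0.6, -0.9]
opening: 0.247
grip_force: 29.9
sensor s [191.5 298.8] 0.72 [ 414.5 -152.8    0. ]
sensor d [171.9 263.5] 0.54 [759.3 255.2   0. ]
sensor_notch s [180.8 286.6] 0.55 [ 416.6 -217.7    0. ]
sensor_notch d [165.7 276.4] 0.55 [812.2 258.    0. ]
bore w [149.  278.3] 0.56 [503.9  55.5  45. ]
bore s [228.9 316.6] 0.72 [494.9  52.3  45. ]
bore d [222.7 240.2] 0.93 [505.2  53.5  45. ]
fixture w [142.6 271.8] 0.61 [497.   53.2   0. ]
fixture s [239.8 315.9] 0.86 [491.7  47.1   0. ]
fixture d [240.1 235.8] 0.75 [494.1  57.3   0. ]
clamp_pivot w [105.6 327.4] 0.62 [502.8 114.1  47. ]
clamp_pivot s [241.6 331.5] 0.7 [491.9 113.6  47. ]
clamp_pivot d [209.3 222.7] 0.54 [508.7 120.7  47. ]
clamp_knob s [229.2 345.8] 0.62 [465.1 132.8  91. ]
clamp_knob d [197.1 203.3] 0.53 [466.7 134.7  91. ]
```

View pics/e.png

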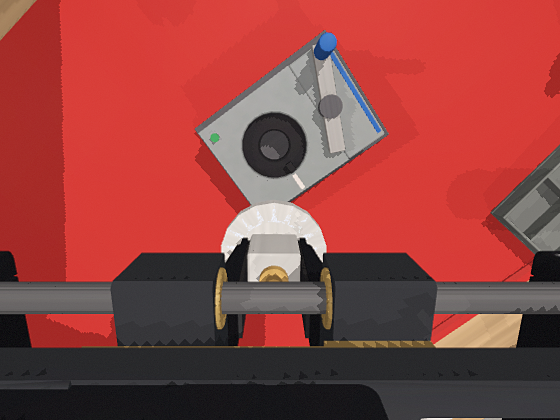

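The wrist view shows the bore at about row 145, col 274, with the white index mark at row 181, col 297. A key-like feature sits next to the mark. The knob is at row 43, col 326. I'll zoom in and fit the bore.

```bash
python3 - <<'E'
from h import *
np.set_printoptions(precision=2,suppress=True)
p=shot("wrist");px=p["pixels"];g=px.max(2)
E=np.array(p["extrinsics"]);
# rectify plane z=45 top-down around bore: 0.2 mm/px, 120mm; and plane z=36
def rect(z,c=(502,55),h=55,s=.2):
    n=int(2*h/s);u=np.linspace(-h,h,n);X,Y=np.meshgrid(c[0]+u,c[1]-u)
    P=np.stack([X,Y,np.full_like(X,z)],-1)@E[:3,:3].T+E[:3,3]
    return cv2.remap(px,(P[...,0]/P[...,2]*p["fx"]+p["cx"]).astype(np.float32),(P[...,1]/P[...,2]*p["fy"]+p["cy"]).astype(np.float32),cv2.INTER_CUBIC)
a=rect(45);gm=a.max(2)
m=(gm<75).astype(np.uint8);cs,_=cv2.findContours(m,0,1);c=max(cs,key=cv2.contourArea)
(x,y),r=cv2.minEnclosingCircle(c);el=cv2.fitEllipse(cv2.convexHull(c));print("bore", 502-55+el[0][0]*.2,55+55-el[0][1]*.2,np.array(el[1])*.2/2,x*.2+447,110-y*.2,r*.2)
b=rect(45,(502,55),h=35,s=.14)
b2=np.clip(b.astype(float)*2.5,0,255).astype(np.uint8)
cv2.imwrite("pics/f.png",np.hstack([cv2.resize(a,(400,400)),cv2.resize(b2,(400,400))])[:,:,::-1])
# in-hand flange: top arc
hsv=cv2.cvtColor(px,cv2.COLOR_RGB2HSV)
w=((hsv[...,1]<60)&(hsv[...,2]>110)).astype(np.uint8);w[:200]=0;w[252:]=0;w[:,:215]=0;w[:,335:]=0
pts=[]
for col in range(215,335):
    rr=np.where(w[:,col])[0]
    if len(rr):pts.append((col,rr[0]))
pts=np.array(pts);
z0=env.state()["eef_pos"][2]-24.4
def res(v):
    q=np.array([atz(p,(r-.5,c),z0+v[2]) for c,r in pts]);return np.hypot(q[:,0]-v[0],q[:,1]-v[1])-28.5
from scipy.optimize import least_squares
for zf in(20,):
    r=least_squares(lambda v:res([v[0],v[1],zf]),[537,21],loss="soft_l1");print("sensor in hand",r.x,np.abs(r.fun).mean(),len(pts), env.state()["eef_pos"])
E
```

```text
bore 498.6883117675781 54.637237548828125 [29.73 29.96] 498.90516357421876 54.56115112304687 30.221258544921877
sensor in hand [534.79  23.08] 0.6244585209144967 105 [537.72  21.17 199.61]
```

View pics/f.png

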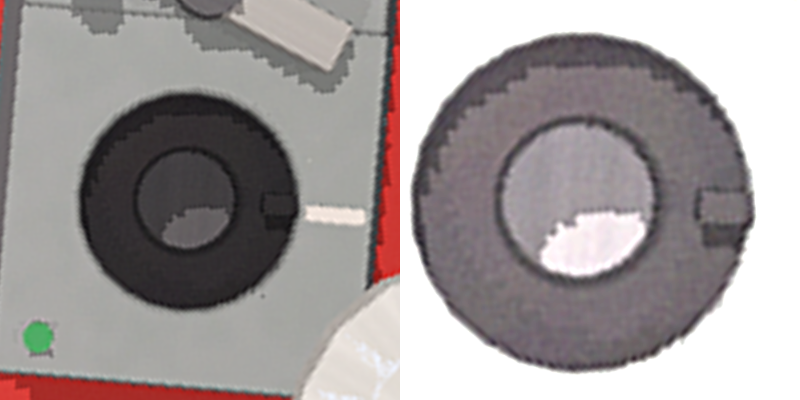

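```bash
cat >> h.py <<'E'
from scipy.optimize import least_squares
def rect(p,z,c,h,s):
    E=np.array(p["extrinsics"]);n=int(2*h/s);u=np.linspace(-h,h,n);X,Y=np.meshgrid(c[0]+u,c[1]-u)
    P=np.stack([X,Y,np.full_like(X,z)],-1)@E[:3,:3].T+E[:3,3]
    return cv2.remap(p["pixels"],(P[...,0]/P[...,2]*p["fx"]+p["cx"]).astype(np.float32),(P[...,1]/P[...,2]*p["fy"]+p["cy"]).astype(np.float32),cv2.INTER_CUBIC)
def borefit(p,c=(500,54)):
    gm=rect(p,45,c,55,.2).max(2);cs,_=cv2.findContours((gm<75).astype(np.uint8),0,1);k=max(cs,key=cv2.contourArea)
    el=cv2.fitEllipse(cv2.convexHull(k));return c[0]-55+el[0][0]*.2,c[1]+55-el[0][1]*.2,np.array(el[1])*.1
E
python3 - <<'E'
from h import *
plan([(554,54.6,199)],3.12,8,step=40)
E
```

```text
[[[0.15,0.6,0.01],-1.0],[[0.0,0.0,-0.0],-1.0],[[0.0,0.0,-0.0],-1.0],[[0.0,0.0,-0.0],-1.0],[[0.0,0.0,-0.0],-1.0],[[0.0,0.0,-0.0],-1.0],[[0.0,0.0,-0.0],-1.0],[[0.0,0.0,-0.0],-0.8]]
```

```bash
python3 -m inch '[[[0.15,0.6,0],-1,1],[[0,0,0],-1,1],[[0,0,0],-1,1],[[0,0,0],-1,1],[[0,0,0],-1,1],[[0,0,0],-1,1],[[0,0,0],-1,1],[[0,0,0],-0.8,1],[[0,0,0],0,1],[[0,0,0],0,1]]'
python3 - <<'E'
from h import *
np.set_printoptions(precision=2,suppress=True)
p=shot("wrist");px=p["pixels"];b=borefit(p);print(b)
a=rect(p,43,b[:2],35,.14);a2=np.clip(a.astype(float)*2.5,0,255).astype(np.uint8)
cv2.imwrite("pics/g.png",np.hstack([cv2.resize(a2,(400,400)),cv2.resize(rect(p,45,b[:2],60,.2),(400,400))])[:,:,::-1])
hsv=cv2.cvtColor(px,cv2.COLOR_RGB2HSV)
w=((hsv[...,1]<60)&(hsv[...,2]>110)).astype(np.uint8);w[:200]=0;w[252:]=0;w[:,:215]=0;w[:,335:]=0
pts=np.array([(c,np.where(w[:,c])[0][0]) for c in range(215,335) if w[:,c].any()])
s=env.state();z0=s["eef_pos"][2]-24.4
for zf in(12,):
    q=np.array([atz(p,(r-.5,c),z0+zf) for c,r in pts])
    r=least_squares(lambda v:np.hypot(q[:,0]-v[0],q[:,1]-v[1])-28.5,s["eef_pos"][:2],loss="soft_l1");print("hand",r.x,np.abs(r.fun).mean(),s["eef_pos"],s["tcp_rot"][2])
for n in("scene","side"):
    q=shot(n);print(n,borefit(q))
E
```

```text
t: 18.6
eef_pos: [554.1, 54.5, 199.6]
tcp_rot: [3.141, 0.0, 3.119]
ft_force: [0.0, -0.3, -1.1]
opening: 0.25
grip_force: 29.9
(498.625390625, 54.488311767578125, array([29.74, 29.9 ]))
hand [552.67  55.07] 0.3197269805055776 [554.07  54.49 199.62] 3.1188348683778635
scene (502.2103637695312, 55.640185546874996, array([25.32, 29.02]))
side (497.3530212402344, 49.263214111328125, array([19.87, 27.01]))
```

View pics/g.png

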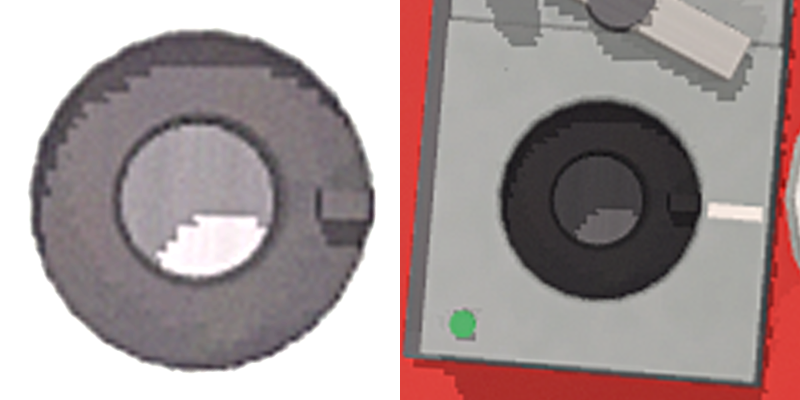

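The key lies at about -0.03 rad in world, visible at right of centre in the rectified view, and the notch in hand is at -0.02, so they are already nearly aligned. I'll descend in stages, watching the force.

```bash
python3 -m inch '[[[0.46,0,0],0.15,1],[[0.46,0,0],0,1],[[0,0,0],0,1],[[0,0,0.6],0,1],[[0,0,0.6],0,1],[[0,0,0.6],0,1],[[0,0,0.4],0,1],[[0,0,0],0,1],[[0,0,0],0,1],[[0,0,0],0,1]]'
```

```text
t: 20.0
eef_pos: [499.6, 56.0, 68.7]
tcp_rot: [3.141, 0.002, 3.107]
ft_force: [-0.4, 0.4, -0.9]
opening: 0.251
grip_force: 29.9
```

```bash
python3 -m inch '[[[0.01,-0.025,0],0,1],[[0,0,0],0,1],[[0,0,0.05],0,1],[[0,0,0.05],0,1],[[0,0,0],0,1],[[0,0,0.03],0,1],[[0,0,0.03],0,1],[[0,0,0],0,1],[[0,0,0],0,1],[[0,0,0],0,1]]'
```

```text
t: 21.25
eef_pos: [498.8, 54.5, 58.2]
tcp_rot: [3.142, 0.001, 3.107]
ft_force: [4.7, -0.8, 0.3]
opening: 0.25
grip_force: 29.9
```

```bash
python3 -m inch '[[[-0.012,0,0],0,1],[[0,0,0],0,1],[[0,0,0.02],0,1],[[0,0,0],0,1],[[0,0,0.02],0,1],[[0,0,0],0,1],[[0,0,0],0,1],[[0,0,0],0,1],[[0,0,0],0,1],[[0,0,0],0,1]]'
```

```text
t: 22.5
eef_pos: [499.2, 54.5, 55.7]
tcp_rot: [3.141, 0.001, 3.107]
ft_force: [4.5, -2.2, 4.8]
opening: 0.247
grip_force: 29.9
```

```bash
python3 -m inch '[[[-0.013,-0.006,0],0,1],[[0,0,0],0,1],[[0,0,0],0,1],[[0,0,0.015],0,1],[[0,0,0],0,1],[[0,0,0],0,1],[[0,0,0],0,1],[[0,0,0],0,1],[[0,0,0],0,1],[[0,0,0],0,1]]'; python3 -c "
from h import *
print(env.state()['moment'].round(2))"
```

```text
t: 23.75
eef_pos: [499.8, 54.1, 54.6]
tcp_rot: [3.142, -0.0, 3.107]
ft_force: [5.0, -1.6, -1.5]
opening: 0.252
grip_force: 29.9
[-0.22 -0.98 -0.01]
```

```bash
python3 -m inch '[[[-0.018,-0.005,0],0,1],[[0,0,0],0,1],[[0,0,0.015],0,1],[[0,0,0.015],0,1],[[0,0,0],0,1],[[0,0,0.015],0,1],[[0,0,0],0,1],[[0,0,0],0,1],[[0,0,0],0,1],[[0,0,0],0,1]]'; python3 -c "
from h import *
print(env.state()['moment'].round(2))"
```

```text
t: 25.0
eef_pos: [500.8, 53.8, 52.1]
tcp_rot: [3.142, 0.0, 3.107]
ft_force: [-0.0, 0.3, -1.1]
opening: 0.25
grip_force: 29.9
[-0.01  0.05  0.06]
```

```bash
python3 -m inch '[[[0,0,0.02],0,1],[[0,0,0.02],0,1],[[0,0,0],0,1],[[0,0,0.015],0,1],[[0,0,0],0,1],[[0,0,0.015],0,1],[[0,0,0],0,1],[[0,0,0],0,1],[[0,0,0],0,1],[[0,0,0],0,1]]'; python3 -c "
from h import *
print(env.state()['moment'].round(2))"
```

```text
t: 26.25
eef_pos: [500.9, 53.8, 47.9]
tcp_rot: [3.142, 0.0, 3.107]
ft_force: [-0.8, -0.0, 2.8]
opening: 0.248
grip_force: 29.9
[0.   0.24 0.  ]
```

```bash
python3 -m inch '[[[0,0,0],0,0.16],[[0,0,0],0,0.16],[[0,0,0],0,0.16],[[0,0,0],0,0.16],[[0,0,-0.15],0,0.16],[[0,0,-0.5],0,0.16],[[0,0,-0.8],0,0.16],[[0,0,-0.8],0,0.16],[[-0.6,0,-0.2],0,0.16],[[0,0,0],0,0.16]]'; python3 - <<'E'
from h import *
np.set_printoptions(precision=1,suppress=True)
W=shot("wrist");save(W,"i.png");S=shot("scene");D=shot("side")
for k,z in(("sensor",24),("sensor_notch",40),("clamp_pivot",47),("clamp_knob",91)):
  rs=[]
  for n,p in(("w",W),("s",S),("d",D)):
    r=eyes.spot_point(k,p)
    if r: print(k,n,np.array(r[0]["centre"]),round(r[0]["score"],2),atz(p,r[0]["centre"],z)); rs.append(ray(p,r[0]["centre"]))
  if len(rs)>1:print(*tri(rs))
E
```

```text
t: 27.5
eef_pos: [538.5, 52.4, 196.5]
tcp_rot: [3.142, 0.004, 3.107]
ft_force: [-0.1, 0.3, -0.5]
opening: 0.422
grip_force: 0.0
sensor w [151.8 275.3] 0.72 [495.2  56.4  24. ]
sensor s [238.5 314. ] 0.55 [508.2  60.7  24. ]
sensor d [204.2 136.9] 0.57 [390.  305.8  24. ]
[448.9 108.4  80.9] [np.float64(66.91390456106932), np.float64(85.55719776219851), np.float64(143.20766279262625)]
sensor_notch w [186.5 271.6] 0.95 [526.9  51.7  40. ]
sensor_notch s [234.6 307.3] 0.72 [524.5  52.9  40. ]
sensor_notch d [218.8 247.4] 0.58 [532.2  60.3  40. ]
[526.6  53.8  44. ] [np.float64(2.1117448792814124), np.float64(1.9813539055596856), np.float64(1.484530105868622)]
clamp_pivot w [161.7 336. ] 0.76 [504.4 112.2  47. ]
clamp_pivot s [238.7 329.6] 0.65 [489.6 102.4  47. ]
clamp_pivot d [208.4 225.9] 0.85 [516.7 118.8  47. ]
[502.5 109.4  58.5] [np.float64(1.0062553827516822), np.float64(5.671844210030557), np.float64(5.685617208387265)]
clamp_knob w [114.1 374.5] 0.81 [463.8 133.7  91. ]
clamp_knob s [229.7 346.8] 0.55 [464.2 135.6  91. ]
clamp_knob d [196.7 204.6] 0.69 [469.9 134.1  91. ]
[465.6 133.8  91.7] [np.float64(1.7620965681600678), np.float64(2.3639667657570067), np.float64(3.4783299542351345)]
```

View pics/i.png

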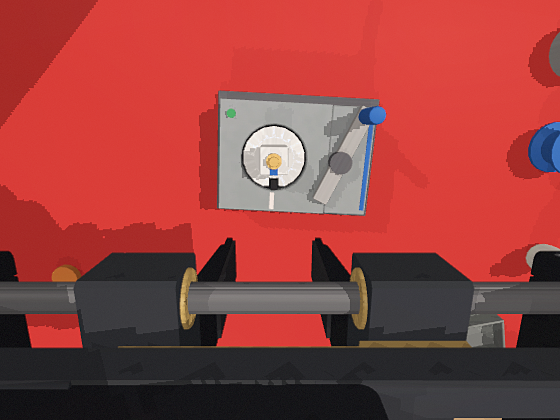

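The sensor is seated at about row 160, col 273, with the black key in its notch beside the index mark. The knob is at row 114, col 374. Next is the knob grasp, with tool x radial from the pivot.

```bash
python3 - <<'E'
from h import *
plan([(464.5,133.7,196),(464.5,133.7,110)],2.69,5,step=45)
E
```

```text
[[[0.42,0.44,-0.01],1.0],[[0.45,0.4,-0.01],1.0],[[0.49,0.36,-0.01],1.0],[[0.0,0.0,0.72],1.0],[[0.0,0.0,0.72],0.78]]
```

```bash
python3 -m inch '[[[0.42,0.44,0],1,0.16],[[0.45,0.4,0],1,0.16],[[0.49,0.36,0],1,0.16],[[0,0,0.72],1,0.16],[[0,0,0.72],0.78,0.16],[[0,0,0],0,0.16],[[0,0,0],0,0.16],[[0,0,0],0,0.16],[[0,0,0],0,0.16],[[0,0,0],0,0.16]]'
```

```text
t: 29.5
eef_pos: [464.6, 134.2, 109.0]
tcp_rot: [3.141, 0.001, 2.69]
ft_force: [1.0, -0.1, 0.1]
opening: 0.419
grip_force: 0.0
```

```bash
python3 -m inch '[[[0,0,0.4],0,0.16],[[0,0,0.4],0,0.16],[[0,0,0],0,0.16],[[0,0,0],0,1],[[0,0,0],0,1],[[0,0,0],0,1],[[0,0,0],0,1],[[0,0,0],0,1],[[0,0,0],0,1],[[0,0,0],0,1]]'
```

```text
t: 30.75
eef_pos: [464.6, 134.3, 60.9]
tcp_rot: [3.141, 0.001, 2.69]
ft_force: [-1.6, 1.3, 6.9]
opening: 0.14
grip_force: 30.0
```

```bash
python3 -m inch '[[[0,0.065,0],1,1],[[-0.003,0.065,0],1,1],[[-0.003,0.065,0],1,1],[[-0.003,0.065,0],1,1],[[-0.003,0.065,0],1,1],[[-0.003,0.065,0],1,1],[[-0.003,0.065,0],1,1],[[0,0,0],0,1],[[0,0,0],0,1],[[0,0,0],0,1]]'
```

```text
t: 32.0
eef_pos: [483.7, 153.8, 60.9]
tcp_rot: [3.139, 0.001, 2.081]
ft_force: [4.1, -0.4, 5.2]
opening: 0.139
grip_force: 30.0
```

```bash
python3 -m inch '[[[-0.004,0.065,0],1,1],[[-0.004,0.065,0],1,1],[[-0.004,0.065,0],1,1],[[-0.004,0.065,0],1,1],[[-0.004,0.065,0],1,1],[[-0.004,0.065,0],1,1],[[-0.002,0.035,0],0.5,1],[[0,0,0],0,1],[[0,0,0],0,1],[[0,0,0],0,1]]'
```

```text
t: 33.25
eef_pos: [508.3, 159.1, 61.0]
tcp_rot: [3.139, -0.001, 1.514]
ft_force: [2.6, 1.7, 5.5]
opening: 0.141
grip_force: 30.0
```

```bash
python3 -m inch '[[[0,0.015,0],0,1],[[0,0.015,0],0,1],[[0,0,0],0,1],[[0,0,0],0,0.16],[[0,0,0],0,0.16],[[0,0,0],0,0.16],[[0,0,0],0,0.16],[[0,0,0],0,0.16],[[0,0,-0.4],0,0.16],[[0,0,-0.6],0,0.16]]'
python3 -m inch '[[[0,0,-0.9],0,0.16],[[-1,0,-0.5],0,0.16],[[-1,0,0],0,0.16],[[-0.5,0,0],0,0.16],[[0,0,0],0,0.16],[[0,0,0],0,0.16],[[0,0,0],0,0.16],[[0,0,0],0,0.16],[[0,0,0],0,0.16],[[0,0,0],0,0.16]]'
python3 - <<'E'
from h import *
W=shot("wrist");S=shot("scene");cv2.imwrite("pics/j.png",np.hstack([cv2.resize(W["pixels"][0:300,130:430],(400,400)),cv2.resize(S["pixels"][180:280,270:370],(400,400))])[:,:,::-1])
for k in("clamp_knob","clamp_pivot"):
    r=eyes.spot_point(k,W);print(k,r and atz(W,r[0]["centre"],91 if k[-1]=="b" else 47))
E
```

```text
t: 34.5
eef_pos: [508.7, 158.6, 120.4]
tcp_rot: [-3.139, 0.0, 1.512]
ft_force: [-0.5, -0.5, -0.0]
opening: 0.419
grip_force: 0.0
t: 35.75
eef_pos: [500.6, 13.3, 202.3]
tcp_rot: [-3.142, -0.0, 1.512]
ft_force: [0.1, 0.2, -0.3]
opening: 0.417
grip_force: 0.0
clamp_knob [505.95488801 159.47489763  91.        ]
clamp_pivot [503.49208613 114.7353316   47.        ]
```

View pics/j.png

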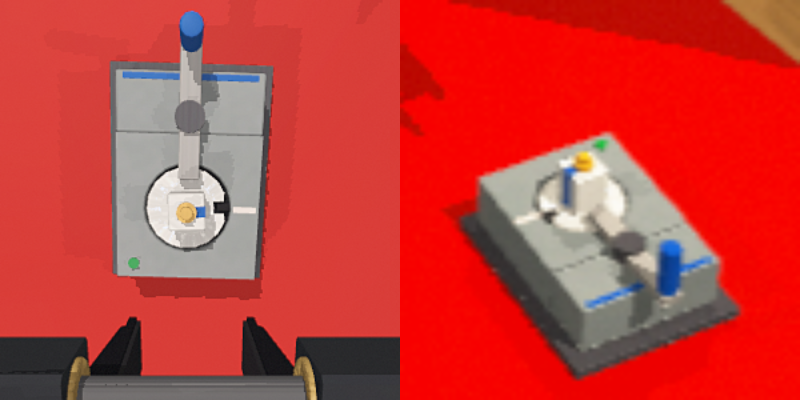

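The bar lies over the flange, pointing at the sensor. The key is in the notch and the gripper is clear, so I'm handing in.

```bash
python3 -c "
from h import *
print(env.job_done())"
```

```text
the job is handed in; nothing more can be done
None
```

I handed the job in with the sensor seated in the bore and its notch over the key, the clamp swung in to about 1.42 rad over the flange, and the gripper clear of everything; hand-in returned no verdict.

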